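# Pack the undersize tile in the jig and hold it flush

### The job

Turn the jig's knob clockwise until it clicks over, which backs the far jaw off the three tiles. Stand the flat fireclay spacer upright in the gap between a tile and the jaw, at the one tile where the gap is wide enough for it, about the middle of that tile's edge and right down on the base plate, and let go of it. Then press that tile alone down with the closed fingertips until it is flush with the jig's fence, and finish while still holding it pressed; leave the pots, props and brush where they are.

Things in the scene. Friction and masses are not known exactly. Their poses are not given: they have to be found in the camera images.
- jig: Tile jig fixed to the table: aluminium base plate 10 mm thick, x -55 to 65, y -105 to 187 mm of its origin (on the table, z up). Dark steel fence along y on the near (-x) side: inner face at x = -35 mm, top 26 mm above the table. Three tiles lie between fence and jaw at y = -64, 0 and 64 mm (order varies), near edges on the fence. Knob axis at x = 20, y = 150 mm
- jaw_face (a point): On the jaw's inner face, mid-length, 21 mm above the table. The jaw is a dark steel bar along y at the far (+x) side of the jig, 200 mm long, 18 mm thick, top 26 mm above the table; above this point its inner edge is bevelled 5 mm at 45 degrees as a lead-in. Inner face at jig x = 28.5 mm with the knob at 0, moving evenly to x = 35 mm with the knob at 1.2 rad. Axes as the jig's
- knob_grip (a point): Point on the knob's axis, 61 mm above the table, about where to grip its bar: black, 50 mm long, 12 mm thick, from 40 to 66 mm above the table, on a 52 mm disc. The point's x axis runs along the bar (along the jig's x when the knob reads 0), z up
- knob (a joint): Knob angle, rad: starts at 0 and grows clockwise seen from above, up to a stop at 1.2. A detent spring resists with about 0.15 N m at first, less towards half-way (0.6); there it clicks over, runs on to 1.2 if free, and stays there
- top_short (a point): Centre of the top of the undersize tile: buff clay, 54 mm (x, fence to jaw) by 60 mm (y), 11 mm thick. Axes as the jig's. On a sprung pad: top 31 mm above the table when free, 26 mm (flush with the fence) when fully down. Its gap to the jaw (below the bevel) is 9.5 mm with the knob at 0, 16 mm clicked over; the gap's floor is the base plate, 10 mm above the table
- tile_short (a joint): How far the undersize tile is pressed down, m: 0 free, 0.005 flush, at a firm stop. Spring: 3 N to start, 8 N when flush
- top_mid (a point): Centre of the top face of the second tile: the same but 61 mm (x) deep; its gap to the jaw is 9 mm at most
- tile_mid (a joint): How far the second tile is pressed down, m (0 free, 0.005 flush)
- top_long (a point): Centre of the top face of the third tile: the same but 62 mm (x) deep; its gap to the jaw is 8 mm at most
- tile_long (a joint): How far the third tile is pressed down, m (0 free, 0.005 flush)
- spacer_mid (a point): Centre (half-way up) of the spacer: a flat off-white fireclay kiln prop, 11 mm thick (its x), 40 mm wide (its y), 60 mm tall (its z), 40 to 80 g, standing upright on the table to the right (-y) of the jig
- square_prop: Bystander: off-white square kiln prop 30 x 30 x 55 mm, origin at its foot
- round_prop: Bystander: off-white round kiln prop, 38 mm diameter, 50 mm tall, origin at its foot
- tea_cup: Bystander: dark cup, 72 mm across, 55 mm tall, origin at its foot
- small_bowl: Bystander: pale green bowl, 110 mm across, 45 mm tall, origin at its foot
- bud_vase: Bystander: brown vase, 80 mm across, 125 mm tall, origin at its foot
- jar: Bystander: amber-brown lidded jar, 70 mm across, 75 mm tall, origin at its foot
- brush: Bystander: brush lying on the table, origin underneath its middle

How it is judged:
By the outcome, as a careful person would: the job done as asked, in the order asked, and still so for the second after the job is handed in, while the arm keeps its last pose, push and grip.
It also fails if it takes over 58 s, if anything falls off the work surface, if the arm or the gripper's body presses on something with over 40 N, if the wrist force passes 120 N, or if a joint passes its speed limit or range.

### The arm

A 6-joint arm with a two-finger parallel gripper is mounted at the origin on the work surface. World frame = base frame: x ahead of the robot, y to its left, z up, the work surface at z = 0. Lengths are in mm, angles in degrees, forces in N, time in s.
With the tool pointing down it reaches from about 300 to 850 mm from the base axis. Payload 4.2 kg.
Tool frame: the origin (TCP) lies between the finger pads; the fingertips stand 14 mm ahead of it and the grasp point (between the pads) lies 5 mm behind it (env.finger_overhang is the distance from the TCP to the fingertips, in mm); z points along the fingers, y is the line along which they close (so a half turn about z gives the same grasp; the last joint's range is limited). The gripper opens to 91 mm and grips with 3 to 60 N. Pads are 32 mm wide; open, the fingers measure 118 mm over their backs; the gripper's body (76 mm by 178 mm) begins 60 mm behind the grasp point.
Start: joints at [-74.026, 18.312, 89.639, -0, 72.044, -1.146], TCP at [169.268, -549.536, 227.976] pointing down, gripper open.
Joint ranges: [-177.97, 177.97], [-48.28, 115.42], [12.27, 149.76], [-77.06, 257.06], [2.81, 150.46], [-146.56, 146.56]. Speed limits (degrees/s): [147.25, 147.25, 180, 180, 180, 180].

### API

Orientations are given as [roll, pitch, yaw] about the fixed x, y, z axes, in that order (R = Rz(yaw) Ry(pitch) Rx(roll)).
In Python, from workcell import status, cams, env, finder gives the robot as it stands.
- The arm moves only by the tool apply_moves, never from a script. Its argument "increments" is a list of rows, each a list of 7 numbers: the opening, from -1 (shut) to 1 (fully open), then the shift along the world's x, y, z in m, then the turn, a rotation vector about the world's x, y, z in degrees. In form: [[gripper, x, y, z, ax, ay, az], ...]. A call has 1 to 5 rows; each row shifts and turns the commanded pose from where the row before left it; what a row does not reach is not made up. A row lasts 1/12 s, in which the tool goes at most 41.7 mm and 7.16 degrees, less where a joint would pass 70% of its speed; a pose out of reach is approached as far as the arm can. A call with a gripper value outside its range is refused whole. The fingers move at their own pace and stop on an object; "newtons" is the grip in N (left out, the last holds). Time passes only in rows, so rows that do not move let the fingers close. It gives the time, the measured TCP pose, the force, the opening and the grip force at its end, in the units of the state.
- status.state(): the state, without advancing time (a new reading comes with each control period).
- cams.grab_frame(name): name is "scene" or "top" or "wrist"; returns a dict with "color" (400x640x3 uint8, red, green, blue), "intrinsics" (3x3 intrinsics, pixels), "R" (3x3) and "t" (3): a world point X has camera coordinates R X + t. Camera axes: x right, y down, z forward; pixel columns grow to the right and rows downward; lengths in mm; the calibration is good to about 2 mm. A picture is of the moment at which its call begins. There is no depth.
- env.job_done(): hands the job in; it is judged then, once.
Trained networks look in the newest picture that a camera, given by its name, has taken for a name from the list of things; names that differ only in an ending like _2 or _b are one class to them, and where a whole thing is asked for, a point or a joint stands for the part that bears it (a point fixed in the world has none). Each returns a list of dicts, best first, with "score" (0 to 1); they miss things now and then, are a little off and sometimes report something else, mostly with a low value. They report only what shows in the picture. A call takes as long as a camera call.
- finder.boxes_of(query, camera): "rect" ([left, top, width, height] in pixels, round what is visible of it).
- finder.trace(query, camera): "pixels" (400x640 bool, what is visible of it) and "rect" ([left, top, width, height] in pixels, round what is visible of it).
The state is a dict: "time_s": time; "qpos": joint angles; "qvel": joint speeds; "effort": joint torques, N m; "ee_pos": TCP position; "ee_rot": TCP orientation; "force": force on the tool from outside, world axes, zero at the start; "torque": the same for the moment, N m; "gripper_width": finger opening in mm; "gripper_force": force on a finger pad.
Only numpy, scipy, OpenCV 4.12 (cv2) and the standard library are available. Lean on these libraries where they do the work, as an engineer would, in place of code of your own. Each camera call takes 0.05 s, during which the arm holds its last target. There are 200 camera calls.

## Working session

There is one attempt and no reset: what is moved stays moved. The work goes in short steps, Python scripts to look and compute and a tool call to move; the robot and the scene stay as the last step left them, time stands still between calls to the robot, and variables do not carry over. Pictures are saved under pics/ and viewed, at most 10 in all, crops included, and the job is handed in when it is done.

Besides the shell and the picture viewer there is one more tool, called after "Call:" as a command line: name --pt "numbers of a row" for each row, then --argument value for the rest. apply_moves: Moves the arm, as the interface text tells. Its arguments: {"type":"object","properties":{"increments":{"type":"array","items":{"type":"array","items":{"type":"number"}}},"newtons":{"type":"number"}},"required":["increments"]}

```bash
mkdir -p pics; cat > h.py <<'E'
import numpy as np, cv2
from workcell import status, cams, env, finder
def save(n,f,crop=None,s=1):
    im=f["color"][:,:,::-1]
    if crop: x,y,w,h=crop; im=im[y:y+h,x:x+w]
    if s!=1: im=cv2.resize(im,None,fx=s,fy=s,interpolation=cv2.INTER_CUBIC)
    cv2.imwrite(f"pics/{n}.png",im)
def ray(f,u,v):
    K,R,t=(np.array(f[k]) for k in("intrinsics","R","t"))
    return -R.T@t, R.T@np.linalg.solve(K,[u,v,1.])
def onz(f,u,v,z):
    c,d=ray(f,u,v); return c+d*(z-c[2])/d[2]
def proj(f,X):
    p=np.array(f["intrinsics"])@(np.array(f["R"])@np.array(X,float)+np.array(f["t"])); return p[:2]/p[2]
def cen(m):
    v,u=np.nonzero(m); return u.mean(),v.mean()
E
python3 - <<'E'
from h import *
f=cams.grab_frame("top"); save("top",f,None,1.25)
g=cams.grab_frame("scene"); save("scene",g,None,1.25)
print(status.state())
zs=dict(jig=15,jaw_face=21,knob_grip=61,top_short=31,top_mid=31,top_long=31,spacer_mid=45,square_prop=40,round_prop=40,tea_cup=40,bud_vase=80,jar=50,brush=5)
for fr,c in((f,"top"),(g,"scene")):
  print(c,-np.array(fr["R"]).T@fr["t"])
  for q,z in zs.items():
    for r in finder.trace(q,c)[:2]:
        u,v=cen(r["pixels"]); rr=cv2.minAreaRect(np.argwhere(r["pixels"])[:,::-1].astype(np.float32))
        print(q,round(r["score"],2),r["rect"],onz(fr,u,v,z).round(0)[:2],np.round(rr[1]),round(rr[2]))
E
```

```text
{'time_s': 0.1, 'qpos': array([-7.40257177e+01,  1.83482228e+01,  8.96986341e+01, -2.10550246e-03,
        7.20429052e+01, -1.14613193e+00]), 'qvel': array([ 0.10085056, -0.17586153, -0.22453148, -0.08305292,  0.0789423 ,
        0.03099772]), 'effort': array([ 7.02780289e-04, -4.13331699e+01, -2.32508111e+01,  7.29790097e-02,
        4.22123086e-02, -6.59314787e-05]), 'ee_pos': array([ 169.14204139, -549.12319731,  227.20717211]), 'ee_rot': array([-1.79910216e+02,  2.06057091e-04,  1.71210651e+01]), 'force': array([0.26201217, 0.24641286, 0.15743787]), 'torque': array([-0.00362058,  0.03744043,  0.08445349]), 'gripper_force': 0.0, 'gripper_width': 91.13015640355502}
top [ 470.579357    -18.9399361  1239.93271887]
jig 0.63 [239.4, 178.1, 92.5, 42.0] [590.  99.] [89. 37.] 4
jaw_face 0.9 [262.2, 182.7, 66.5, 11.8] [617.  52.] [69.  7.] 4
jaw_face 0.6 [439.3, 186.9, 17.2, 61.8] [ 533. -442.] [61. 14.] 81
knob_grip 0.48 [245.7, 182.6, 16.5, 16.3] [605. 186.] [15. 16.] 45
top_short 0.52 [290.7, 196.3, 19.2, 15.8] [570.  41.] [19. 16.] 0
top_mid 0.62 [269.7, 187.0, 18.8, 21.6] [578. 105.] 
[... 1349 characters left out ...]
, 29.8] [ 702. -301.] [22. 20.] 51
spacer_mid 0.81 [217.9, 270.1, 22.4, 23.1] [ 547. -312.] [18. 23.] 56
square_prop 0.67 [278.6, 306.3, 21.3, 29.2] [ 704. -303.] [23. 21.] 45
round_prop 0.75 [299.8, 195.7, 32.0, 30.2] [581. -36.] [25. 25.] 42
round_prop 0.69 [135.0, 311.5, 87.9, 49.2] [ 559. -453.] [91. 22.] 26
tea_cup 0.6 [361.3, 108.1, 25.7, 30.5] [524. 324.] [27. 24.] 90
bud_vase 0.83 [357.2, 234.8, 37.3, 50.3] [ 782. -109.] [35. 42.] 45
bud_vase 0.34 [279.0, 308.6, 18.7, 31.1] [ 718. -317.] [23. 21.] 50
jar 0.75 [410.6, 185.5, 27.1, 39.1] [790. 122.] [29. 39.] 14
jar 0.26 [358.1, 234.6, 33.4, 50.3] [775. -91.] [37. 42.] 45
brush 0.55 [135.1, 309.0, 88.9, 52.3] [ 540. -447.] [91. 23.] 27
```

View pics/top.png

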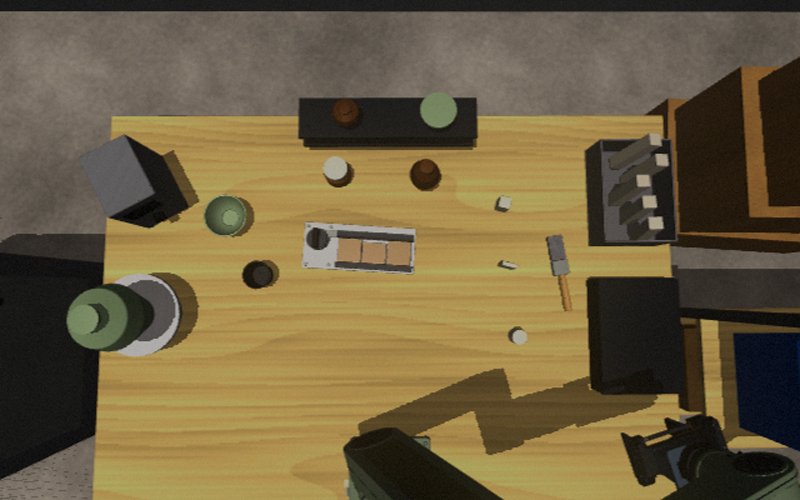

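```bash
python3 - <<'E'
from h import *
f=cams.grab_frame("wrist"); R=np.array(f["R"])
print(R.round(3),(-R.T@f["t"]).round(1),np.array(f["intrinsics"]).round(1))
E
```

```text
[[ 0.294 -0.956 -0.   ]
 [-0.919 -0.283  0.273]
 [-0.261 -0.08  -0.962]] [ 243.3 -527.   384.6] [[318.9   0.  325.1]
 [  0.  318.9 200.8]
 [  0.    0.    1. ]]
```

The picture shows the jig around (360,248), with its knob at (318,238) and three tiles to its right. The spacer is at (508,265), the brush at (558,270), and the props at (504,203) and (518,336). I'll move in for a wrist view.

Call:
apply_moves --pt "1 0.021 0.031 0.002 0 0 0" --pt "1 0.021 0.031 0.002 0 0 0" --pt "1 0.021 0.031 0.002 0 0 0" --pt "1 0.021 0.031 0.002 0 0 0" --pt "1 0.021 0.031 0.002 0 0 0"

```text
time_s: 1.87
ee_pos: [274.8, -393.1, 238.1]
ee_rot: [180.0, -0.0, 17.1]
force: [0.5, -0.4, 0.6]
gripper_width: 91.2
gripper_force: 0.0
```

Call:
apply_moves --pt "1 0.021 0.031 0.002 0 0 -1" --pt "1 0.021 0.031 0.002 0 0 -1" --pt "1 0.021 0.031 0.002 0 0 -1" --pt "1 0.021 0.031 0.002 0 0 -1" --pt "1 0.021 0.031 0.002 0 0 -1"

```text
time_s: 2.28
ee_pos: [379.9, -237.9, 248.4]
ee_rot: [180.0, -0.0, 12.1]
force: [0.3, -1.1, -0.1]
gripper_width: 91.2
gripper_force: 0.0
```

Call:
apply_moves --pt "1 0.021 0.031 0.002 0 0 -3" --pt "1 0.021 0.031 0.002 0 0 -3" --pt "1 0.021 0.031 0.002 0 0 -3" --pt "1 0.021 0.031 0.002 0 0 -3" --pt "1 0 0 0 0 0 0"

```text
time_s: 2.7
ee_pos: [466.5, -110.9, 256.4]
ee_rot: [-179.9, -0.2, 0.4]
force: [1.4, -0.2, -0.1]
gripper_width: 91.2
gripper_force: 0.0
```

```bash
python3 - <<'E'
from h import *
f=cams.grab_frame("wrist"); save("w1",f,None,1.25)
s=status.state(); print(s["time_s"],s["ee_pos"],s["ee_rot"],s["qpos"])
for q,z in dict(jaw_face=26,knob_grip=66,top_short=31,top_mid=31,top_long=31,spacer_mid=60).items():
    for r in finder.trace(q,"wrist")[:2]:
        u,v=cen(r["pixels"]); c=cv2.boxPoints(cv2.minAreaRect(np.argwhere(r["pixels"])[:,::-1].astype(np.float32)))
        print(q,round(r["score"],2),r["rect"],onz(f,u,v,z).round(0)[:2],[onz(f,*p,z)[:2].round(0).tolist() for p in c])
E
```

```text
2.75 [ 464.71357186 -113.22840688  256.09405675] [-1.79994351e+02 -4.18362843e-02  4.30124900e-01] [-1.50823043e+01  8.47697960e+00  9.87956573e+01  1.74209809e-02
  7.26885623e+01  7.44823905e+01]
jaw_face 0.62 [82.1, 24.2, 204.8, 38.2] [617.  46.] [[613.0, 160.0], [635.0, 154.0], [620.0, -68.0], [599.0, -66.0]]
knob_grip 0.59 [18.1, 13.4, 63.4, 55.8] [607. 166.] [[589.0, 208.0], [635.0, 188.0], [625.0, 127.0], [578.0, 146.0]]
top_short 0.98 [165.2, 57.0, 60.5, 51.7] [573.  36.] [[548.0, 76.0], [601.0, 65.0], [596.0, -0.0], [543.0, 8.0]]
top_short 0.47 [109.9, 44.5, 57.1, 62.0] [580.  99.] [[611.0, 128.0], [614.0, 65.0], [548.0, 69.0], [545.0, 136.0]]
top_mid 0.98 [109.9, 44.1, 57.0, 63.9] [580. 100.] [[611.0, 128.0], [611.0, 62.0], [548.0, 70.0], [548.0, 139.0]]
top_mid 0.64 [465.9, 109.6, 60.3, 16.3] [ 539. -308.] [[537.0, -273.0], [555.0, -275.0], [540.0, -343.0], [521.0, -341.0]]
top_long 0.78 [221.8, 53.5, 55.9, 63.5] [572. -26.] [[541.0, 8.0], [605.0, 1.0], [603.0, -61.0], [539.0, -56.0]]
spacer_mid 0.97 [468.1, 109.0, 57.8, 15.8] [ 539. -294.] [[537.0, -262.0], [554.0, -264.0], [540.0, -325.0], [523.0, -324.0]]
```

View pics/w1.png

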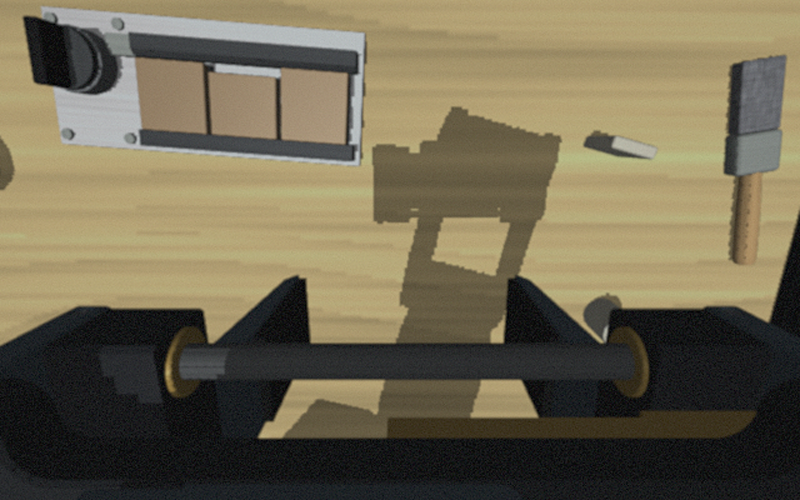

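The wrist view shows the short tile in the middle at (245,105), with its white gap above it. The knob bar is at (50,50) and the top of the spacer at (630,147). Next I'll look closer over the jig.

Call:
apply_moves --pt "1 0.004 0.036 -0.003 0 0 -1" --pt "1 0.004 0.036 -0.003 0 0 -1" --pt "1 0.004 0.036 -0.003 0 0 -1" --pt "1 0.004 0.036 -0.003 0 0 -1" --pt "1 0.004 0.036 -0.003 0 0 -1"

```text
time_s: 3.47
ee_pos: [483.1, 64.8, 241.1]
ee_rot: [180.0, -0.0, -5.1]
force: [0.5, -0.5, -0.7]
gripper_width: 91.0
gripper_force: 0.0
```

Call:
apply_moves --pt "1 0 0 0 0 0 0" --pt "1 0 0 0 0 0 0"

```text
time_s: 3.63
ee_pos: [483.1, 64.8, 240.7]
ee_rot: [180.0, 0.0, -4.8]
force: [0.3, -0.7, -0.6]
gripper_width: 91.5
gripper_force: 0.0
```

```bash
python3 - <<'E'
from h import *
import pickle
f=cams.grab_frame("wrist"); pickle.dump(f,open("w2.pkl","wb")); 
r=finder.boxes_of("jig","wrist"); print(r[:2])
s=status.state(); print(s["time_s"],s["ee_pos"],s["ee_rot"])
save("w2",f,(160,0,320,200),2.5)
E
```

```text
[{'rect': [171.5, 26.0, 267.4, 117.8], 'score': 0.7}, {'rect': [254.5, 62.8, 56.1, 63.3], 'score': 0.35}]
3.7333 [483.12980773  63.20557849 241.03910039] [ 1.79953278e+02  1.56079607e-03 -4.93645217e+00]
```

View pics/w2.png

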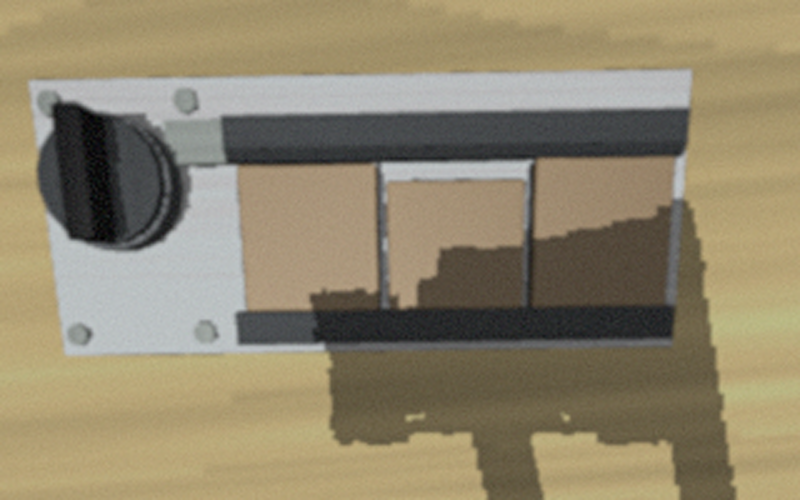

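The crop shows plate corners at (30,81), (692,70), (66,354) and (672,346). The short tile's far edge runs from (389,181) to (525,180), and the knob bar lies about along (80,170). I'll fit the jig pose to these points.

```bash
cat > fit.py <<'E'
from h import *
import pickle
from scipy.optimize import least_squares
f=pickle.load(open("w2.pkl","rb"))
P=[(30,81,65,187,10),(692,70,65,-105,10),(66,354,-55,187,10),(672,346,-55,-105,10),(389,181,19,30,31),(525,180,19,-30,31),(237,165,26,94,31),(673,157,27,-94,31)]
def W(p,x,y,z):
    a=np.radians(p[2]); return np.array([p[0]+x*np.cos(a)-y*np.sin(a),p[1]+x*np.sin(a)+y*np.cos(a),z])
res=lambda p:np.concatenate([proj(f,W(p,x,y,z))-[u/2.5+160,v/2.5] for u,v,x,y,z in P])
s=least_squares(res,[580,35,-4.5]); p=s.x
if __name__=="__main__":
    print(p.round(2),res(p).round(1)); 
    print("knob",W(p,20,150,61),"short top",W(p,-8,0,31),"slot",W(p,27,0,40))
    for x,y in((25,0),(-25,0)): print("bar end px",(proj(f,W(p,20+x,150,66))-[160,0])*2.5)
E
python3 fit.py
```

```text
[578.74  37.63  -3.98] [-1.  -0.6  0.7 -0.2 -0.8  0.9  0.4  0.7 -1.1  0.1  0.5 -0.3 -0.5  0.3
  1.7 -0.1]
knob [609.10987076 185.87792386  61.        ] short top [570.75623449  38.18568106  31.        ] slot [605.67166303  35.75404592  40.        ]
bar end px [ 64.28340715 101.68760948]
bar end px [ 81.17709289 240.77251121]
```

Call:
apply_moves --pt "1 0.005 0.005 -0.003 0 0 7.1" --pt "1 0.005 0.005 -0.003 0 0 7.1" --pt "1 0.005 0.005 -0.003 0 0 7.1" --pt "1 0.005 0.005 -0.003 0 0 7.1" --pt "1 0.005 0.005 -0.003 0 0 7.1"

```text
time_s: 4.15
ee_pos: [508.6, 87.5, 226.1]
ee_rot: [180.0, -0.0, 30.8]
force: [-0.7, -0.0, -0.2]
gripper_width: 91.0
gripper_force: 0.0
```

Call:
apply_moves --pt "1 0.005 0.005 -0.003 0 0 7.1" --pt "1 0.005 0.005 -0.003 0 0 7.1" --pt "1 0.005 0.005 -0.003 0 0 7.1" --pt "1 0.005 0.005 -0.003 0 0 7.1" --pt "1 0.005 0.005 -0.003 0 0 7.1"

```text
time_s: 4.57
ee_pos: [533.7, 112.3, 211.1]
ee_rot: [180.0, 0.0, 66.3]
force: [0.0, -0.1, 0.2]
gripper_width: 91.6
gripper_force: 0.0
```

Call:
apply_moves --pt "1 0.005 0.005 -0.003 0 0 7.1" --pt "1 0.005 0.005 -0.003 0 0 7.1" --pt "1 0.005 0.005 -0.003 0 0 7.1" --pt "1 0.005 0.005 -0.003 0 0 7.1" --pt "1 0.005 0.005 -0.003 0 0 7.1"

```text
time_s: 4.98
ee_pos: [558.9, 137.3, 196.1]
ee_rot: [180.0, 0.0, 101.8]
force: [0.4, -0.7, 0.1]
gripper_width: 91.2
gripper_force: 0.0
```

Call:
apply_moves --pt "1 0.005 0.005 -0.003 0 0 7.1" --pt "1 0.005 0.005 -0.003 0 0 7.1" --pt "1 0.005 0.005 -0.003 0 0 7.1" --pt "1 0.005 0.005 -0.003 0 0 7.1" --pt "1 0.005 0.005 -0.003 0 0 7.1"

```text
time_s: 5.4
ee_pos: [584.0, 162.1, 181.0]
ee_rot: [-180.0, 0.0, 137.3]
force: [0.1, -0.6, -0.3]
gripper_width: 91.2
gripper_force: 0.0
```

Call:
apply_moves --pt "0.5 0.005 0.005 -0.003 0 0 7.1" --pt "0.5 0.005 0.005 -0.003 0 0 7.1" --pt "0.5 0.005 0.005 -0.003 0 0 7.1" --pt "0.5 0.005 0.005 -0.003 0 0 7.1" --pt "0.5 0.005 0.005 -0.003 0 0 7.1"

```text
time_s: 5.82
ee_pos: [609.1, 187.0, 166.1]
ee_rot: [-180.0, 0.0, 172.8]
force: [-0.0, -0.6, 0.1]
gripper_width: 68.7
gripper_force: 0.0
```

Call:
apply_moves --pt "0.3 0 0 -0.01 0 0 3.4" --pt "0.3 0 0 -0.01 0 0 0" --pt "0.3 0 0 -0.01 0 0 0" --pt "0.3 0 0 -0.01 0 0 0" --pt "0.3 0 0 -0.01 0 0 0"

```text
time_s: 6.23
ee_pos: [608.1, 188.4, 115.0]
ee_rot: [-180.0, -0.0, 175.9]
force: [-0.1, 0.4, -0.1]
gripper_width: 59.3
gripper_force: 0.0
```

Call:
apply_moves --pt "0 0 -0.001 -0.014 0 0 0" --pt "0 0.001 -0.001 -0.014 0 0 0" --pt "0 0 0 -0.014 0 0 0" --pt "0 0 0 -0.014 0 0 0" --pt "-1 0 0 0 0 0 0" --newtons 40

```text
time_s: 6.65
ee_pos: [607.1, 186.5, 56.5]
ee_rot: [-179.9, -0.3, 176.0]
force: [0.4, 0.4, -0.9]
gripper_width: 41.4
gripper_force: 0.0
```

Call:
apply_moves --pt "-1 0 0 0 0 0 0" --pt "-1 0 0 0 0 0 0" --pt "-1 0 0 0 0 0 0" --pt "-1 0 0 0 0 0 0" --pt "-1 0 0 0 0 0 0"

```text
time_s: 7.07
ee_pos: [609.7, 186.8, 61.0]
ee_rot: [-179.9, 0.1, 176.1]
force: [-0.1, -3.4, 3.2]
gripper_width: 11.8
gripper_force: 40.0
```

Call:
apply_moves --pt "-1 0 0 0 0 0 -5" --pt "-1 0 0 0 0 0 -5" --pt "-1 0 0 0 0 0 -5" --pt "-1 0 0 0 0 0 -5" --pt "-1 0 0 0 0 0 -5"

```text
time_s: 7.48
ee_pos: [609.7, 186.7, 61.0]
ee_rot: [-180.0, 0.1, 150.8]
force: [0.6, -3.3, 2.5]
gripper_width: 11.8
gripper_force: 40.0
```

Call:
apply_moves --pt "-1 0 0 0 0 0 -5" --pt "-1 0 0 0 0 0 -5" --pt "-1 0 0 0 0 0 -5" --pt "-1 0 0 0 0 0 -5" --pt "-1 0 0 0 0 0 -5"

```text
time_s: 7.9
ee_pos: [609.7, 186.6, 61.0]
ee_rot: [180.0, 0.1, 125.8]
force: [0.2, -2.8, 2.9]
gripper_width: 11.9
gripper_force: 40.0
```

Call:
apply_moves --pt "-1 0 0 0 0 0 -5" --pt "-1 0 0 0 0 0 -5" --pt "-1 0 0 0 0 0 -5" --pt "-1 0 0 0 0 0 -3.5" --pt "-1 0 0 0 0 0 0"

```text
time_s: 8.32
ee_pos: [609.7, 186.6, 61.0]
ee_rot: [179.9, 0.1, 107.5]
force: [-0.2, -4.5, 5.2]
gripper_width: 11.9
gripper_force: 40.0
```

Call:
apply_moves --pt "0 0 0 0 0 0 0" --pt "0 0 0 0 0 0 0" --pt "0 0 0 0.01 0 0 0" --pt "0 0 0 0.03 0 0 0" --pt "0 0 0 0.04 0 0 0"

```text
time_s: 8.73
ee_pos: [607.1, 187.3, 138.0]
ee_rot: [-179.6, -0.0, 107.6]
force: [0.2, 0.5, -0.1]
gripper_width: 42.0
gripper_force: 0.0
```

Call:
apply_moves --pt "0 -0.003 -0.034 0.016 0 0 -4" --pt "0 -0.003 -0.034 0.016 0 0 -4" --pt "0 -0.003 -0.034 0.016 0 0 -4" --pt "0 -0.003 -0.034 0.016 0 0 -4" --pt "0 -0.003 -0.034 0.016 0 0 -4"

```text
time_s: 9.15
ee_pos: [593.9, 16.5, 221.6]
ee_rot: [179.9, -0.0, 87.4]
force: [-0.1, -0.1, -0.7]
gripper_width: 45.9
gripper_force: 0.0
```

Call:
apply_moves --pt "0 -0.003 -0.034 0 0 0 -1.5" --pt "0 -0.003 -0.034 0 0 0 0" --pt "0 -0.003 -0.02 0 0 0 0" --pt "0 0 0 0 0 0 0" --pt "0 0 0 0 0 0 0"

```text
time_s: 9.57
ee_pos: [585.3, -70.9, 220.5]
ee_rot: [180.0, -0.1, 85.9]
force: [0.1, -0.1, -0.5]
gripper_width: 45.4
gripper_force: 0.0
```

```bash
python3 - <<'E'
from h import *
import pickle
f=cams.grab_frame("wrist"); pickle.dump(f,open("w3.pkl","wb")); save("w3",f,None,1.25)
s=status.state(); print(s["time_s"],s["ee_pos"],s["ee_rot"])
from fit import W,p
for n,X in dict(far=(65,187,10),sL=(19,30,31),sR=(19,-30,31),nearL=(-55,187,10),jaw0=(40,100,26),jaw1=(40,-100,26)).items(): print(n,proj(f,W(p,*X))*1.25)
E
```

```text
9.6167 [585.36117271 -69.97138911 220.36572183] [ 1.79966767e+02 -6.28480837e-02  8.60062835e+01]
far [ 474.36907629 -168.67101998]
sL [412.01917527  58.58289256]
sR [411.8831769  137.14273753]
nearL [ 311.79509067 -168.26700591]
jaw0 [439.78577481 -41.09519888]
jaw1 [435.13722663 218.46914255]
```

View pics/w3.png

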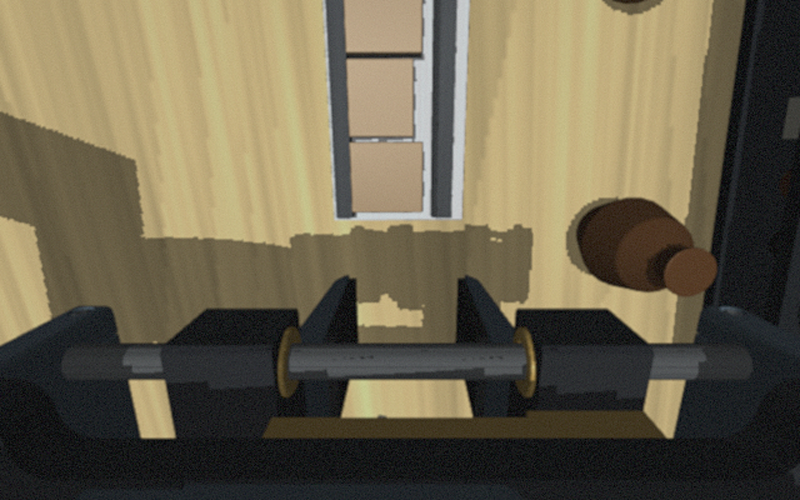

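The jaw has backed off, with a clear strip beside all three tiles. The short tile's far corners at (411,57) and (412,136) match the fitted model. Now on to the spacer.

Call:
apply_moves --pt "0 -0.009 -0.037 -0.003 0 0 -2" --pt "0 -0.009 -0.037 -0.003 0 0 -2" --pt "0 -0.009 -0.037 -0.003 0 0 -2" --pt "0 -0.009 -0.037 -0.003 0 0 -2" --pt "0 -0.009 -0.037 -0.003 0 0 -1"

```text
time_s: 10.03
ee_pos: [540.7, -255.1, 205.1]
ee_rot: [180.0, -0.0, 77.1]
force: [0.8, -0.9, -0.1]
gripper_width: 45.5
gripper_force: 0.0
```

Call:
apply_moves --pt "0 -0.009 -0.037 -0.003 0 0 0" --pt "0 -0.009 -0.037 -0.003 0 0 0" --pt "0 -0.009 -0.037 -0.003 0 0 0" --pt "0 0 0 0 0 0 0" --pt "0 0 0 0 0 0 0"

```text
time_s: 10.45
ee_pos: [513.6, -366.7, 195.4]
ee_rot: [-180.0, -0.1, 76.9]
force: [0.0, 0.4, 0.5]
gripper_width: 45.3
gripper_force: 0.0
```

```bash
python3 - <<'E'
from h import *
import pickle
f=cams.grab_frame("wrist"); pickle.dump(f,open("w4.pkl","wb"))
s=status.state(); print(s["time_s"],s["ee_pos"],s["ee_rot"])
for r in finder.trace("spacer_mid","wrist")[:2]:
    c=cv2.boxPoints(cv2.minAreaRect(np.argwhere(r["pixels"])[:,::-1].astype(np.float32)))
    print(r["score"],r["rect"],c.round(1).tolist(),[onz(f,*q,60)[:2].round(1).tolist() for q in c])
    R=r["rect"]
    if r["score"]>.6: cr=(max(0,int(R[0]+R[2]/2-60)),max(0,int(R[1]+R[3]/2-45)),120,90); print(cr); save("w4",f,cr,5)
E
```

```text
10.5 [ 513.95920705 -365.45480153  195.70746267] [-1.79989563e+02 -8.13760374e-02  7.70402502e+01]
0.89 [331.7, 104.0, 12.1, 43.7] [[330.0, 101.0], [344.0, 101.0], [344.0, 147.0], [330.0, 147.0]] [[537.1, -284.8], [549.0, -287.6], [540.6, -326.6], [528.2, -323.7]]
(277, 80, 120, 90)
```

View pics/w4.png

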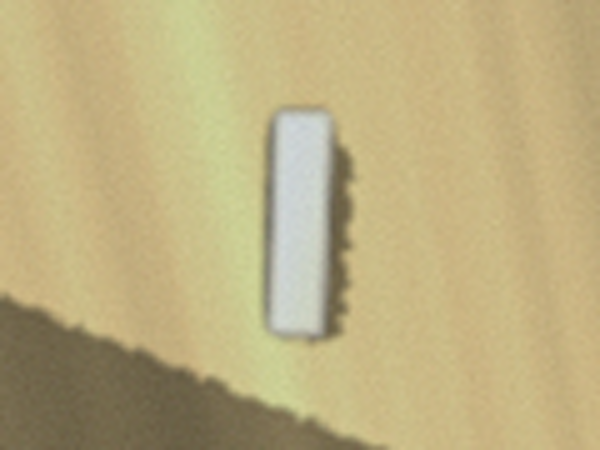

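The crop shows the spacer's top face with corners (275,110), (331,110), (325,336) and (268,336).

```bash
python3 - <<'E'
from h import *
import pickle
f=pickle.load(open("w4.pkl","rb"))
q=[onz(f,u/5+277,v/5+80,60)[:2] for u,v in((275,110),(331,110),(325,336),(268,336))]
q=np.array(q); print(q.round(1),q.mean(0)); d=q[0]+q[1]-q[2]-q[3]; print("yaw of y axis dir",np.degrees(np.arctan2(d[1],d[0])),np.linalg.norm(d)/2)
print(onz(f,*(proj(f,[538,-305,10])),10))
E
```

```text
[[ 538.6 -286. ]
 [ 548.2 -288.2]
 [ 538.8 -326.4]
 [ 528.7 -324. ]] [ 538.56827525 -306.15500751]
yaw of y axis dir 75.81693803713912 39.25454690205239
[ 538. -305.   10.]
```

Call:
apply_moves --pt "0 0.012 0.03 -0.012 0 0 -1.2" --pt "0 0.012 0.03 -0.016 0 0 0" --pt "0 0 0 -0.032 0 0 0" --pt "0 0 0 -0.032 0 0 0" --pt "0 0 0 0 0 0 0"

```text
time_s: 10.97
ee_pos: [534.7, -301.5, 98.5]
ee_rot: [-179.4, -0.2, 76.1]
force: [-1.2, 0.7, 0.1]
gripper_width: 45.9
gripper_force: 0.0
```

Call:
apply_moves --pt "0 0 0 0 0 0 0" --pt "0 0 0 0 0 0 0"

```text
time_s: 11.13
ee_pos: [538.7, -306.1, 105.8]
ee_rot: [179.8, 0.0, 75.9]
force: [-0.2, -0.0, -0.4]
gripper_width: 45.3
gripper_force: 0.0
```

Call:
apply_moves --pt "-0.3 0 0 -0.02 0 0 0" --pt "-0.3 0 0 -0.02 0 0 0" --pt "-0.3 0 0 -0.015 0 0 0" --pt "-0.3 0 0 -0.011 0 0 0" --pt "-0.3 0 0 0 0 0 0" --newtons 15

```text
time_s: 11.55
ee_pos: [537.2, -306.4, 37.7]
ee_rot: [-180.0, -0.0, 75.8]
force: [0.1, -0.1, 0.1]
gripper_width: 31.9
gripper_force: 0.0
```

Call:
apply_moves --pt "-1 0 0 0 0 0 0" --pt "-1 0 0 0 0 0 0" --pt "-1 0 0 0 0 0 0" --pt "-1 0 0 0 0 0 0" --pt "-1 0 0 0 0 0 0"

```text
time_s: 11.97
ee_pos: [538.0, -307.0, 39.3]
ee_rot: [179.9, 0.0, 75.8]
force: [-0.9, 0.0, 4.8]
gripper_width: 10.8
gripper_force: 15.0
```

Call:
apply_moves --pt "-1 0 0 0.02 0 0 0" --pt "-1 0 0 0.03 0 0 0" --pt "-1 0 0 0.03 0 0 0" --pt "-1 0.007 0.034 0.02 0 0 1" --pt "-1 0.007 0.034 0 0 0 1"

```text
time_s: 12.38
ee_pos: [553.8, -240.4, 143.1]
ee_rot: [179.4, 0.1, 77.7]
force: [0.1, 0.1, -1.2]
gripper_width: 11.2
gripper_force: 15.0
```

Call:
apply_moves --pt "-1 0.007 0.034 0 0 0 1" --pt "-1 0.007 0.034 0 0 0 1" --pt "-1 0.007 0.034 0 0 0 1" --pt "-1 0.007 0.034 0 0 0 1" --pt "-1 0.007 0.034 0 0 0 1"

```text
time_s: 12.8
ee_pos: [586.2, -66.9, 138.1]
ee_rot: [180.0, -0.0, 82.9]
force: [1.1, -0.7, -0.5]
gripper_width: 11.0
gripper_force: 15.0
```

Call:
apply_moves --pt "-1 0.007 0.034 0 0 0 1" --pt "-1 0.007 0.034 0 0 0 1" --pt "-1 0.005 0.034 0 0 0 1.2" --pt "-1 0 0.002 0 0 0 0" --pt "-1 0 0 0 0 0 0"

```text
time_s: 13.22
ee_pos: [605.1, 37.2, 137.9]
ee_rot: [-180.0, 0.0, 86.2]
force: [-0.4, -1.2, -1.4]
gripper_width: 11.3
gripper_force: 15.0
```

Call:
apply_moves --pt "-1 0 0 -0.02 0 0 0" --pt "-1 0 0 0 0 0 0" --pt "-1 0 0 0 0 0 0"

```text
time_s: 13.47
ee_pos: [604.1, 34.2, 117.1]
ee_rot: [-179.8, 0.0, 85.9]
force: [-0.2, -0.1, -0.6]
gripper_width: 11.4
gripper_force: 15.0
```

```bash
python3 - <<'E'
from h import *
import pickle
f=cams.grab_frame("wrist"); pickle.dump(f,open("w5.pkl","wb")); save("w5",f,(180,0,320,240),2.5)
s=status.state(); print(s["time_s"],s["ee_pos"],s["ee_rot"],s["force"])
from fit import W,p
T=W(p,27,0,50); print("target",T, "delta",T-s["ee_pos"])
for n,X in dict(sL=(19,30,31),mL=(26,94,31),mR=(26,34,31),jawin=(35,60,21),jawin2=(35,100,21),jawtop=(40,100,26)).items(): print(n,(proj(f,W(p,*X))-[180,0])*2.5)
E
```

```text
13.5167 [604.95113788  34.20254252 118.01727594] [-1.79953230e+02  2.18108064e-02  8.59302094e+01] [ 0.6992287  -0.07241947 -0.43221156]
target [605.67166303  35.75404592  50.        ] delta [  0.72052515   1.5515034  -68.01727594]
sL [341.52777902 428.31843594]
mL [363.97161003 207.7273604 ]
mR [364.21009686 415.43563629]
jawin [393.20722083 326.83090983]
jawin2 [394.39391907 188.91747669]
jawtop [412.20610684 187.078615  ]
```

View pics/w5.png

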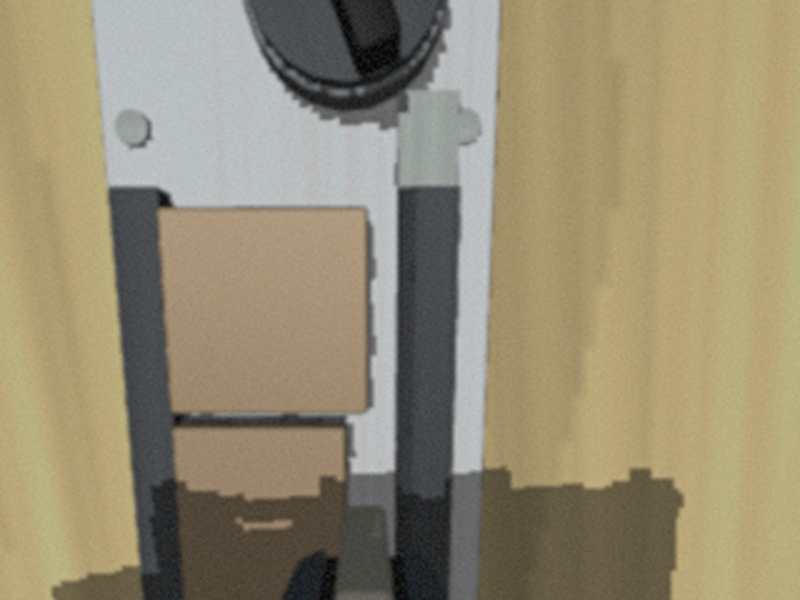

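Knob turned and jaw back. The corners sit at tile (366,208), short tile (346,427) and jaw edge (398,190), about 1 mm to the right of the model. The spacer's bottom edge spans roughly (345–385, 510). I'll compare that with the model.

```bash
python3 - <<'E'
from h import *
import pickle
f=pickle.load(open("w5.pkl","rb"))
from scipy.spatial.transform import Rotation as Ro
a=np.radians(85.93); tx=np.array([np.cos(a),np.sin(a),0]); ty=np.array([np.sin(a),-np.cos(a),0]); T=np.array([604.95,34.2,118.])
for z in(-39,21):
  for s in(-5.5,5.5): print(z,s,((proj(f,T+20*tx+s*ty+[0,0,z])-[180,0])*2.5).round(1))
u=[onz(f,x/2.5+180,y/2.5,z)[:2].round(1).tolist() for x,y,z in((366,208,31),(346,427,31),(398,190,21),(345,507,79),(385,507,79))]; print(u)
E
```

```text
-39 -5.5 [343.9 508. ]
-39 5.5 [387.1 508.1]
21 -5.5 [335.1 600.4]
21 5.5 [395.5 600.5]
[[611.8, 129.5], [601.2, 66.6], [621.6, 134.6], [601.2, 54.8], [611.3, 54.1]]
```

Call:
apply_moves --pt "-1 0.002 0.0015 -0.01 0 0 0" --pt "-1 0 0 -0.01 0 0 0" --pt "-1 0 0 -0.006 0 0 0" --pt "-1 0 0 0 0 0 0" --pt "-1 0 0 0 0 0 0"

```text
time_s: 13.93
ee_pos: [606.9, 36.8, 91.2]
ee_rot: [-179.9, 0.0, 86.0]
force: [0.2, -0.6, -0.5]
gripper_width: 10.9
gripper_force: 15.0
```

```bash
python3 - <<'E'
from h import *
f=cams.grab_frame("wrist")
s=status.state(); print(s["time_s"],s["ee_pos"],s["ee_rot"],s["force"]); save("w6",f,(220,60,240,180),3)
E
```

```text
13.9833 [607.25659735  36.89711854  91.80075716] [-1.79987147e+02  2.48426671e-03  8.60156509e+01] [ 0.32184857  0.06024975 -1.00214786]
```

View pics/w6.png

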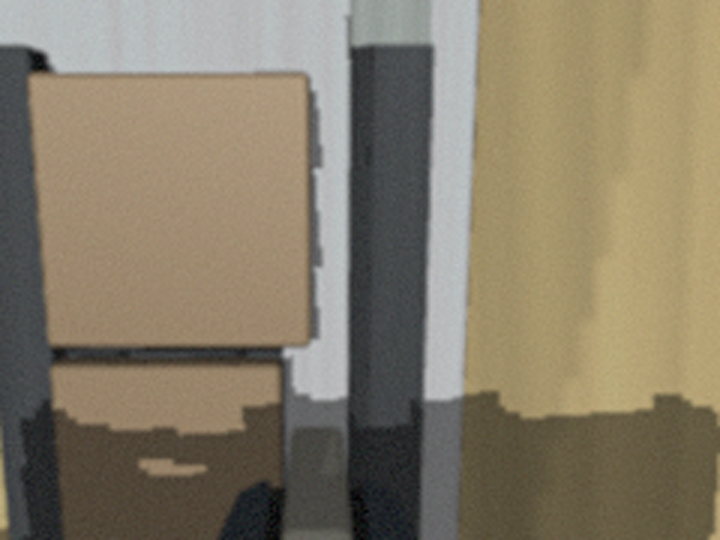

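The spacer's bottom edge spans (293–342, 430), between the tile edge at 283 and the jaw at 350, so it is centred. Lowering it.

Call:
apply_moves --pt "-1 0 0 -0.01 0 0 0" --pt "-1 0 0 -0.01 0 0 0" --pt "-1 0 0 -0.01 0 0 0" --pt "-1 0 0 -0.006 0 0 0" --pt "-1 0 0 0 0 0 0"

```text
time_s: 14.4
ee_pos: [605.8, 36.9, 53.7]
ee_rot: [-179.8, 0.0, 86.0]
force: [-0.2, 0.3, -0.2]
gripper_width: 10.8
gripper_force: 15.0
```

Call:
apply_moves --pt "-1 0 0 -0.002 0 0 0" --pt "-1 0 0 -0.002 0 0 0" --pt "-1 0 0 -0.001 0 0 0" --pt "-1 0 0 0 0 0 0"

```text
time_s: 14.73
ee_pos: [607.4, 37.0, 51.0]
ee_rot: [180.0, -0.0, 86.0]
force: [0.3, 0.8, -0.6]
gripper_width: 10.7
gripper_force: 15.0
```

Call:
apply_moves --pt "-1 0 0 -0.001 0 0 0" --pt "-1 0 0 0 0 0 0" --pt "-1 0 0 0 0 0 0"

```text
time_s: 14.98
ee_pos: [607.4, 37.0, 50.2]
ee_rot: [180.0, -0.0, 86.0]
force: [0.2, 0.1, -1.1]
gripper_width: 11.0
gripper_force: 15.0
```

Call:
apply_moves --pt "-1 0 0 -0.001 0 0 0" --pt "-1 0 0 0 0 0 0" --pt "-1 0 0 0 0 0 0"

```text
time_s: 15.23
ee_pos: [607.5, 37.0, 49.4]
ee_rot: [180.0, -0.0, 86.0]
force: [-0.9, -0.3, 2.0]
gripper_width: 11.1
gripper_force: 15.0
```

Call:
apply_moves --pt "-0.6 0 0 0 0 0 0" --pt "-0.6 0 0 0 0 0 0" --pt "-0.5 0 0 0 0 0 0" --pt "-0.4 0 0 0 0 0 0" --pt "-0.4 0 0 0 0 0 0"

```text
time_s: 15.65
ee_pos: [607.2, 36.9, 48.9]
ee_rot: [-180.0, 0.0, 86.0]
force: [0.2, -0.3, -0.1]
gripper_width: 26.9
gripper_force: 0.0
```

Call:
apply_moves --pt "-0.4 0 0 0.01 0 0 0" --pt "-0.4 0 0 0.02 0 0 0" --pt "-0.4 0 0 0.02 0 0 0" --pt "-0.4 0 0 0.02 0 0 0" --pt "-0.4 0 0 0 0 0 0"

```text
time_s: 16.07
ee_pos: [610.1, 37.1, 123.9]
ee_rot: [179.5, -0.1, 86.0]
force: [0.8, -0.1, 0.7]
gripper_width: 27.2
gripper_force: 0.0
```

Call:
apply_moves --pt "-1 -0.009 -0.03 0.01 0 0 0" --pt "-1 -0.01 -0.03 0 0 0 0" --pt "-1 -0.01 -0.03 0 0 0 0" --pt "-1 -0.009 0 0 0 0 0" --pt "-1 0 0 0 0 0 0"

```text
time_s: 16.48
ee_pos: [567.2, -54.1, 128.7]
ee_rot: [-179.9, -0.0, 85.9]
force: [0.7, 0.7, -0.3]
gripper_width: 0.5
gripper_force: 0.0
```

```bash
python3 - <<'E'
from h import *
f=cams.grab_frame("wrist")
s=status.state(); print(s["time_s"],s["ee_pos"],s["ee_rot"],s["force"],s["gripper_width"]); save("w7",f,None,1.25)
from fit import W,p
p=p+[1.1,0.3,0]; print("press",W(p,-11,0,26)); print(proj(f,W(p,27,0,70))*1.25,proj(f,W(p,27,0,10))*1.25)
E
```

```text
16.5333 [568.42282914 -53.16075027 128.79180657] [-1.79956894e+02 -3.35004945e-02  8.59318986e+01] [1.06632631 0.34294562 0.13642286] 0.4035195906823913
press [568.86348347  38.69410692  26.        ]
[471.07054161 105.66165511] [457.03585093 112.88786845]
```

View pics/w7.png

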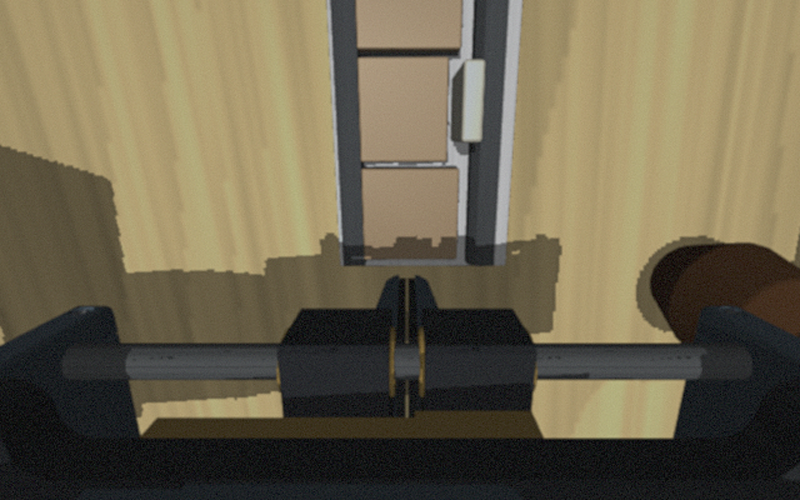

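The spacer stands upright in the gap beside the middle (short) tile, its top at about (474,100), near the middle of that tile's edge. Now I'll press the tile.

Call:
apply_moves --pt "-1 0 0.031 0 0 0 0" --pt "-1 0 0.031 0 0 0 0" --pt "-1 0 0.03 0 0 0 0" --pt "-1 0 0 -0.01 0 0 0" --pt "-1 0 0 0 0 0 0"

```text
time_s: 16.95
ee_pos: [568.6, 41.4, 117.4]
ee_rot: [-179.9, 0.0, 86.3]
force: [0.2, -0.0, -0.2]
gripper_width: 0.4
gripper_force: 0.0
```

Call:
apply_moves --pt "-1 0 0 -0.02 0 0 0" --pt "-1 0 0 -0.02 0 0 0" --pt "-1 0 0 -0.015 0 0 0" --pt "-1 0 0 -0.01 0 0 0" --pt "-1 0 0 0 0 0 0"

```text
time_s: 17.37
ee_pos: [567.9, 38.6, 51.7]
ee_rot: [-179.7, 0.0, 86.0]
force: [-0.6, -0.2, 0.2]
gripper_width: 0.5
gripper_force: 0.0
```

Call:
apply_moves --pt "-1 0 0 0 0 0 0" --pt "-1 0 0 0 0 0 0"

```text
time_s: 17.53
ee_pos: [570.1, 38.8, 54.8]
ee_rot: [179.9, -0.0, 86.0]
force: [0.5, 0.3, 0.7]
gripper_width: 0.7
gripper_force: 0.0
```

Call:
apply_moves --pt "-1 0 0 -0.004 0 0 0" --pt "-1 0 0 -0.004 0 0 0" --pt "-1 0 0 -0.003 0 0 0" --pt "-1 0 0 -0.002 0 0 0" --pt "-1 0 0 0 0 0 0"

```text
time_s: 17.95
ee_pos: [569.8, 38.9, 41.5]
ee_rot: [179.9, -0.0, 86.0]
force: [-0.4, -0.9, 6.2]
gripper_width: 0.5
gripper_force: 3.0
```

Call:
apply_moves --pt "-1 0 0 -0.001 0 0 0" --pt "-1 0 0 0 0 0 0" --pt "-1 0 0 0 0 0 0"

```text
time_s: 18.2
ee_pos: [569.8, 38.9, 40.9]
ee_rot: [179.9, -0.0, 86.0]
force: [-0.2, -0.5, 7.1]
gripper_width: 0.5
gripper_force: 3.3
```

Call:
apply_moves --pt "-1 0 0 -0.001 0 0 0" --pt "-1 0 0 0 0 0 0" --pt "-1 0 0 0 0 0 0"

```text
time_s: 18.45
ee_pos: [569.8, 38.9, 40.2]
ee_rot: [179.9, -0.0, 86.0]
force: [-1.0, -0.2, 9.0]
gripper_width: 0.7
gripper_force: 4.1
```

Call:
apply_moves --pt "-1 0 0 -0.001 0 0 0" --pt "-1 0 0 0 0 0 0" --pt "-1 0 0 0 0 0 0"

```text
time_s: 18.7
ee_pos: [569.9, 39.0, 40.1]
ee_rot: [179.9, -0.0, 86.0]
force: [-3.3, 0.1, 14.6]
gripper_width: 0.7
gripper_force: 7.1
```

Call:
apply_moves --pt "-1 0 0 0 0 0 0" --pt "-1 0 0 0 0 0 0" --pt "-1 0 0 0 0 0 0"

```text
time_s: 18.95
ee_pos: [569.9, 38.9, 40.2]
ee_rot: [179.9, -0.0, 86.0]
force: [-2.7, -0.3, 13.2]
gripper_width: 0.5
gripper_force: 7.1
```

```bash
python3 - <<'E'
from h import *
f=cams.grab_frame("wrist"); save("w8",f,(180,0,320,240),2.5)
E
```

```text
(no output)
```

View pics/w8.png

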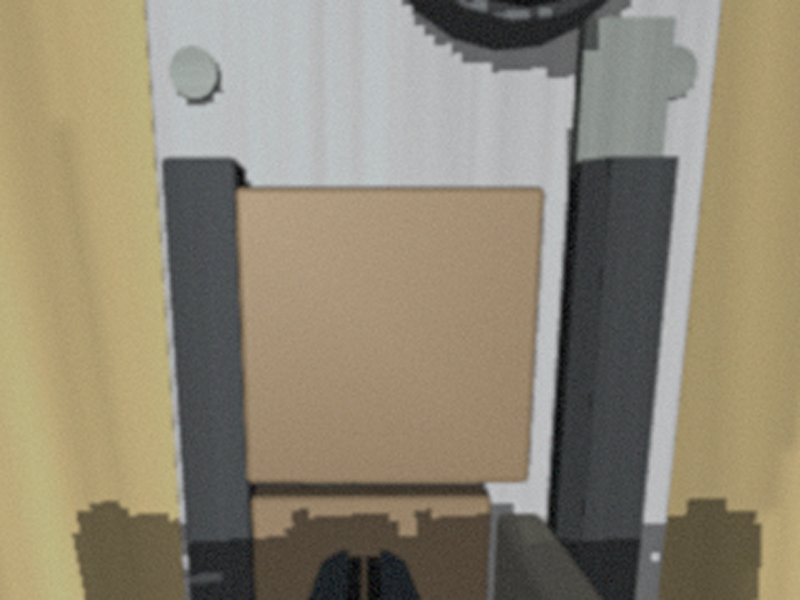

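The fingertips are on the short tile at (365,575), and the spacer stands in the gap at (530,540). The tile is at its stop: force rose from 9 to about 14 N with almost no further travel. Handing in.

```bash
python3 -c "
from workcell import env; print(env.job_done())"
```

```text
the job is handed in; nothing more can be done
None
```

I turned the knob about 69° and the jaw backed off. The spacer stands upright beside the short (middle) tile, about 3 mm off the middle of its edge, and that tile is held down at its stop with about 13 N. I handed the job in at about 19 s, and no verdict came back.

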